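Slide the tasting board out to its line

ROBOT

A 7-joint arm with a two-finger parallel gripper is mounted at the origin on a cart in front of the work surface, level with it; the furniture and walls round the work are solid. World frame = base frame: x ahead of the robot, y to its left, z up, the work surface at z = 0. Lengths are in m, angles in degrees, forces in N, time in s.
With the tool pointing down it reaches from about 0.35 to 0.9 m from the base axis. Payload 19.9 kg.
Tool frame: the origin (TCP) lies at the very end of the fingers, on their centre line; the grasp point (between the pads) lies 19 mm behind it (r.pinch_z is the distance from the TCP to the grasp point, in m); z points along the fingers, y is the line along which they close (so a half turn about z gives the same grasp; the last joint's range is limited). The gripper opens to 85 mm and grips with 20 to 120 N. Pads are 22 mm wide; open, the fingers measure 114 mm over their backs; the gripper's body (76 mm by 85 mm) begins 54 mm behind the grasp point. The pads swing forward as they close: fully open they stand 13 mm farther back than shut.
Start: joints at [73.195, 23.915, -0.59, 92.452, 0.269, 63.638, -3.037], TCP at [0.156, -0.605, 0.206] pointing down, gripper open.
Joint ranges: [-161.28, 161.28], [-22.2, 115.67], [-73.04, 71.86], [3.21, 147.25], [-68.34, 248.33], [10.77, 114.83], [-161.83, 161.83]. Speed limits (degrees/s): [108.29, 108.29, 136.94, 136.94, 172.46, 172.46, 172.46].

INTERFACE

Orientations are given as a 3x3 rotation matrix whose columns are the frame's x, y, z axes.
In Python, from bench import r gives the robot as it stands.
- The arm moves only by the shell command python3 -m jog 'ROWS' [FORCE]. ROWS is JSON, one flat list of numbers, 7 for each row, row after row: the shift along the world's x, y, z in m, then the turn, a rotation vector about the world's x, y, z in rad, then the finger opening in m, from 0 to 0.0854. A call has 1 to 20 rows; each row shifts and turns the commanded pose from where the row before left it; what a row does not reach is not made up. A row lasts 1/12 s, in which the tool goes at most 41.7 mm and 7.16 degrees, less where a joint would pass 70% of its speed; a pose out of reach is approached as far as the arm can. A call is refused whole if a number of a shift passes 0.0417 or a number of a turn 0.125, either way. A call with a gripper value outside its range is refused whole. The fingers move at their own pace and stop on an object; FORCE is the grip in N (left out, the last holds). Time passes only in rows, so rows that do not move let the fingers close. It gives the time, the measured TCP pose, the force, the opening and the grip force at its end, in the units of the state.
- r.observe(): the state, without advancing time (a new reading comes with each control period).
- r.camera(name): name is "side" or "top" or "wrist"; returns a dict with "color" (480x640x3 uint8, blue, green, red), "range_z" (480x640 float32, m along the optical axis (not along the pixel's ray), 0 where there is no reading), "fx", "fy", "cx", "cy" (pixels), "k1" (the pictures are not rectified: a ray, as slopes to the right and down, at radius r is drawn at 1 + k1 r^2 times it, then the intrinsics apply), "world_from_camera" (4x4, takes a point from camera to world coordinates). Camera axes: x right, y down, z forward; pixel columns grow to the right and rows downward; lengths in m; the calibration is good to about 2 mm. A picture is of the moment at which its call begins.
- r.hand_in(): hands the job in; it is judged then, once.
Trained networks look in a picture, given as the dict that the camera call returned (one of the last four; its "shot" number tells which), for a name from the list of things; names that differ only in an ending like _2 or _b are one class to them, and where a whole thing is asked for, a point or a joint stands for the part that bears it (a point fixed in the world has none). Each returns a list of dicts, best first, with "score" (0 to 1); they miss things now and then, are a little off and sometimes report something else, mostly with a low value. They report only what shows in the picture. A call takes as long as a camera call.
- r.find_in(picture, target): "at" ([row, column] in pixels, amid what is visible of it).
- r.silhouettes(picture, target): "pixels" (480x640 bool, what is visible of it) and "at" ([row, column] in pixels, amid what is visible of it).
- r.landmark_of(picture, target): "at" ([row, column] in pixels: a listed point, or the origin of a listed thing).
The state is a dict: "time_s": time; "q": joint angles; "dq": joint speeds; "joint_torque": joint torques, N m; "eef_pos": TCP position; "tool_rot": TCP orientation; "contact_force": force on the tool from outside, world axes, zero at the start; "wrist_torque": the same for the moment, N m; "opening": opening from 0.0 (shut) to 1.0 (fully open); "finger_force": force on a finger pad.
Only numpy, scipy, OpenCV 4.12 (cv2) and the standard library are available. Lean on these libraries where they do the work, as an engineer would, in place of code of your own. Each camera call takes 0.05 s, during which the arm holds its last target. There are 200 camera calls.

TASK

Slide the slate tasting board across the marble riser toward the riser's front edge, the one with the brass strip nearest the robot, until the board sticks out over that edge as far as its white line: the line ends right above the edge and parallel to it. Only push or drag the board with the fingertips, never lift or tip it; leave the slice of cheese riding on it untouched, and do not disturb the cheeses standing round the riser.

Things in the scene. Friction and masses are not known exactly. Their poses are not given: they have to be found in the camera images.
- board: dark grey slate board, loose, 160 mm along its x, 130 mm along its y, 10 mm thick, about 0.3 kg, lying flat on the marble riser; too wide and too flat to be grasped. It slides with ordinary dry friction, a newton or two, and stays where it is left. Origin: centre of its underside. Its -x end is the front end, which is to stick out; its straight back edge is at x = +80 mm.
- board_line (a point): middle of the white line, 5 mm wide, inlaid across the top of the slate board parallel to its front end; 35 mm behind the front end (board x = -45 mm, on the top face). Axes as the board's.
- riser: low display riser, fixed in place but found in different positions and turned up to about 15 degrees either way: a white marble slab 260 mm along its x (front to back), 240 mm along its y, 18 mm thick, on two dark wooden runners; its flat top is 50 mm above the deck. Origin: centre of its underside, on the deck. Its -x side is the front, nearest the robot, marked with a thin brass strip on the face under the edge.
- riser_edge (a point): middle of the riser's front top edge, 50 mm above the deck (riser x = -130 mm). Axes as the riser's: the edge runs along y, and -x points out over the edge toward the robot. The line is over the edge when its x in this frame is 0.
- tasting_slice: pale wedge of cheese, 67x77x30 mm, 0.12 kg, lying loose about the middle of the slate board, at least 20 mm from the board's back edge, with its top 40 mm above the marble; it rides along when the board is slid smoothly. Origin: centre of its underside.
- round_cheese: small whole round cheese with a pale rind, 101x97x46 mm, standing left of the riser; loose on the deck. Origin: centre of its underside. Not to be moved.
- brick_cheese: small brick of pale wrapped cheese, 57x92x40 mm; loose on the deck. Origin: centre of its underside. Not to be moved.
- cube_cheese: white block of fresh cheese, 74x82x74 mm, standing right of the riser; loose on the deck. Origin: centre of its underside. Not to be moved.
- pear_cheese: tan pear-shaped smoked cheese, 72 mm across, 87 mm high; loose on the deck. Origin: centre of its underside. Not to be moved.
- block_cheese: plain pale yellow block of cheese, 58x105x52 mm; loose on the deck. Origin: centre of its underside. Not to be moved.

How it is judged (in metres and radians):
At the end, for the whole second after the job is handed in: The middle of the board's white line is within 8 mm of the riser's front edge, front to back, and the board is square to that edge within 0.1 rad; the board lies flat and still on the riser with the slice of cheese still lying on it, within 50 mm of the board's middle lengthways and sideways (x of board_line in the frame of riser_edge between -0.008 and 0.008 m and angle between the x axis of board and the x axis of riser, either way round below 0.1 rad and z of board in the frame of riser between 0.046 and 0.055 m and angle between board's own z axis and vertical below 0.04 rad and linear speed of each of board, tasting_slice below 0.01 m/s and x of tasting_slice in the frame of board between -0.05 and 0.05 m and y of tasting_slice in the frame of board between -0.05 and 0.05 m and z of tasting_slice in the frame of board between 0.005 and 0.016 m); the robot touches nothing.
It fails at once if the slate board is lifted or tipped instead of slid (z of board in the frame of riser above 0.06 m or angle between board's own z axis and vertical above 0.15 rad).
It fails at once if the slate board is pushed off the riser (height (world z) of board below 0.035 m).
It fails at once if the slice of cheese on the board is touched by the robot (contact force between tasting_slice and the arm above 0.5 N or contact force between tasting_slice and the fingers above 0.5 N).
It fails at once if one of the cheeses round the riser is moved by more than 20 mm (distance of any of round_cheese, brick_cheese, cube_cheese, pear_cheese, block_cheese from where it was at the start of the episode above 0.02 m).
It also fails if it takes over 32 s, if anything falls off the work surface, if the arm or the gripper's body presses on something with over 40 N, if the wrist force passes 120 N, or if a joint passes its speed limit or range.

## Working session

There is one attempt and no reset: what is moved stays moved. The work goes in short steps, Python scripts to look and compute and a shell command to move; the robot and the scene stay as the last step left them, time stands still between calls to the robot, and variables do not carry over. Pictures are saved under pics/ and viewed, at most 13 in all, crops included, and the job is handed in when it is done.

```bash
mkdir -p pics; ls
cat > h.py <<'E'
import numpy as np, cv2
from bench import r
def pts(p):
    """world xyz for every pixel (480,640,3), nan where no range"""
    v,u=np.mgrid[0:480,0:640].astype(float)
    return px2w(p,u.ravel(),v.ravel(),p["range_z"].ravel()).reshape(480,640,3)
def rays(p,u,v):
    K=np.array([[p["fx"],0,p["cx"]],[0,p["fy"],p["cy"]],[0,0,1]])
    return cv2.undistortPoints(np.stack([u,v],-1).reshape(-1,1,2).astype(float),K,np.array([p["k1"],0,0,0,0.]))[:,0]
def px2w(p,u,v,z):
    xy=rays(p,np.asarray(u,float),np.asarray(v,float)); z=np.where(np.asarray(z)>0,z,np.nan)
    c=np.c_[xy*z[:,None],z]; T=p["world_from_camera"]
    return c@T[:3,:3].T+T[:3,3]
E
python3 - <<'E'
from h import *
a=r.camera("top");b=r.camera("side")
cv2.imwrite("pics/t0.png",a["color"]);cv2.imwrite("pics/s0.png",b["color"])
for n,p in(("top",a),("side",b)):
  print(n,p["world_from_camera"].round(3).tolist(),p["fx"])
P=pts(a)
for t in ["board","riser","tasting_slice","round_cheese","brick_cheese","cube_cheese","pear_cheese","block_cheese"]:
  for s in r.silhouettes(a,t)[:1]:
    m=s["pixels"]; q=P[m]; q=q[~np.isnan(q[:,0])]
    rect=cv2.minAreaRect((q[:,:2]*1000).astype(np.float32))
    print(t,round(s["score"],2),np.round(s["at"]),m.sum(),"med",np.median(q,0).round(3),"rect",np.round(rect[0]),np.round(rect[1]),round(rect[2],1), "z95",np.percentile(q[:,2],95).round(3))
for t in ["board_line","riser_edge"]:
  for s in r.landmark_of(a,t)[:1]:
    print(t,s["score"],s["at"],P[int(s["at"][0]),int(s["at"][1])].round(4))
print(r.observe()["time_s"])
E
```

```text
pics
top [[-0.017, -0.996, 0.083, 0.418], [-1.0, 0.017, 0.001, -0.03], [-0.002, -0.083, -0.997, 1.262], [0.0, 0.0, 0.0, 1.0]] 548.6905098959984
side [[-1.0, -0.019, 0.014, 0.504], [-0.022, 0.571, -0.82, 1.001], [0.007, -0.821, -0.571, 0.794], [0.0, 0.0, 0.0, 1.0]] 489.90697720577526
board 0.78 [226. 326.] 3687 med [ 0.544 -0.035  0.059] rect [540. -41.] [133. 167.] 83.4 z95 0.064
riser 0.79 [236. 362.] 8162 med [ 0.527 -0.11   0.05 ] rect [533. -76.] [260. 263.] 89.2 z95 0.053
tasting_slice 0.68 [233. 338.] 668 med [ 0.528 -0.055  0.089] rect [539. -53.] [71. 66.] 88.0 z95 0.093
round_cheese 0.79 [294. 180.] 1544 med [0.408 0.293 0.041] rect [407. 297.] [99. 99.] 79.8 z95 0.046
brick_cheese 0.77 [206. 203.] 956 med [0.601 0.247 0.037] rect [609. 251.] [100.  67.] 74.7 z95 0.041
cube_cheese 0.69 [291. 460.] 1155 med [ 0.4   -0.323  0.071] rect [ 400. -349.] [115.  68.] 90.0 z95 0.075
pear_cheese 0.73 [224. 456.] 855 med [ 0.539 -0.316  0.063] rect [ 554. -329.] [70. 97.] 61.1 z95 0.081
block_cheese 0.97 [172. 451.] 1363 med [ 0.673 -0.31   0.05 ] rect [ 687. -334.] [ 66. 148.] 14.7 z95 0.055
board_line 0.6 [249.4, 330.5] [ 0.4995 -0.0399  0.0566]
riser_edge 0.74 [296.8, 345.3] [ 0.3949 -0.0729 -0.0029]
0.6
```

View pics/t0.png

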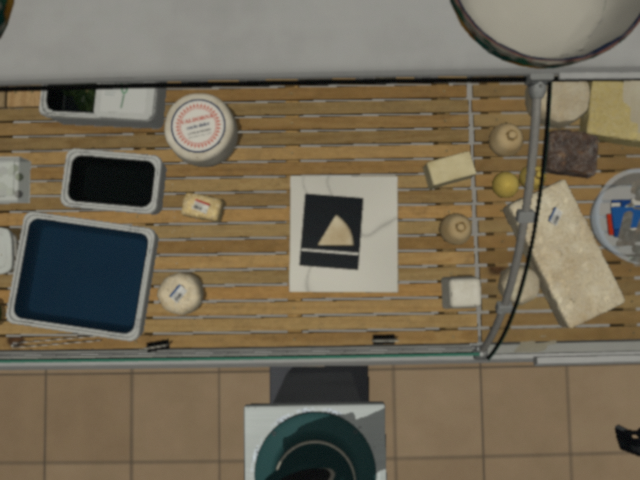

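View pics/s0.png

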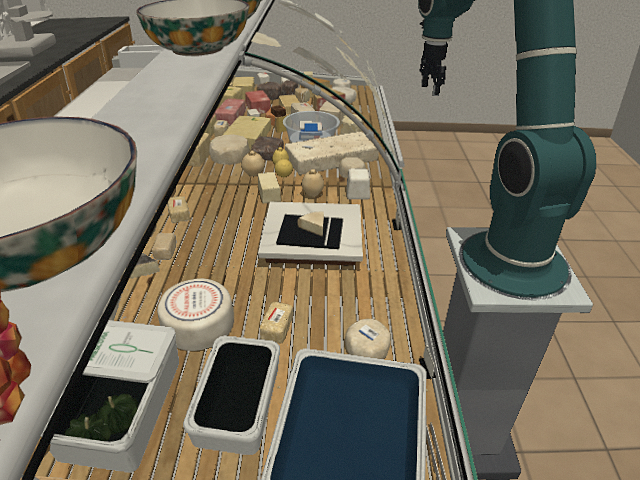

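The top view shows the riser's white top at about columns 290–398, rows 175–291. The dark board is at 301–363 × 194–270, with its white line at row ~250 and the slice in the middle. A curved glass rail stands at about column 535 (y≈-0.4), and a raised ledge runs along the far side. Next I fit the edges and check how high those obstacles are.

```bash
cat >> h.py <<'E'
def onz(p,u,v,z):
    xy=rays(p,np.asarray(u,float),np.asarray(v,float)); T=p["world_from_camera"]
    d=np.c_[xy,np.ones(len(xy))]@T[:3,:3].T
    return T[:3,3]+d*((z-T[2,3])/d[:,2])[:,None]
def quad(p,mask,z):
    """min-area rect of mask's hull on plane z: centre, corners"""
    c=max(cv2.findContours(mask.astype(np.uint8),cv2.RETR_EXTERNAL,cv2.CHAIN_APPROX_NONE)[0],key=cv2.contourArea)[:,0]
    w=onz(p,c[:,0],c[:,1],z)
    rc=cv2.minAreaRect((w[:,:2]*1000).astype(np.float32))
    return rc,cv2.boxPoints(rc)
def measure(p,roi=(150,310,270,420)):
    g=p["color"].max(2).astype(int); sat=g-p["color"].min(2)
    R=np.zeros((480,640),bool);R[roi[0]:roi[1],roi[2]:roi[3]]=1
    dark=(g<75)&R
    white=(g>140)&(sat<35)&R
    k=np.ones((3,3),np.uint8)
    white=cv2.morphologyEx((white|dark).astype(np.uint8),cv2.MORPH_OPEN,np.ones((5,5),np.uint8))
    dark=cv2.morphologyEx(dark.astype(np.uint8),cv2.MORPH_CLOSE,np.ones((9,9),np.uint8))
    return quad(p,white,.05),quad(p,dark,.06)
E
python3 - <<'E'
from h import *
a=r.camera("top");b=r.camera("side")
for rc,bx in measure(a): print(np.round(rc[0],1),np.round(rc[1],1),round(rc[2],2),bx.round().tolist())
c=a["color"][150:310,270:420]; cv2.imwrite("pics/c0.png",np.vstack([cv2.resize(c,None,fx=3.5,fy=3.5,interpolation=cv2.INTER_CUBIC)]))
P=np.concatenate([pts(a).reshape(-1,3),pts(b).reshape(-1,3)]);P=P[~np.isnan(P[:,0])]
# max height map by cells
for x in np.arange(.15,.95,.05):
  row=[]
  for y in np.arange(-.7,.5,.1):
    m=(abs(P[:,0]-x-.025)<.025)&(abs(P[:,1]-y-.05)<.05)
    row.append("%5.2f"%P[m,2].max() if m.any() else "  -  ")
  print("%.2f"%x,*row)
E
```

```text
[535.  -70.4] [240.7 256.5] 89.0 [[405.0, -188.0], [661.0, -193.0], [665.0, 48.0], [409.0, 52.0]]
[538.8 -42.8] [125. 156.] 84.58 [[455.0, -98.0], [610.0, -112.0], [622.0, 12.0], [467.0, 27.0]]
0.15  0.47  0.55  0.55   -     -    0.01  0.01  0.01  0.01   -     -     -  
0.20  0.53  0.54  0.04  0.02 -0.00 -0.00 -0.00 -0.00 -0.00 -0.00 -0.00 -0.00
0.25  0.04  0.11  0.12  0.11  0.09  0.08  0.08  0.08  0.09  0.08  0.08  0.09
0.30  0.06  0.06  0.13  0.18  0.01  0.01  0.01  0.01  0.01  0.01  0.06  0.06
0.35  0.06  0.06  0.05  0.24  0.07  0.05  0.01  0.01  0.01  0.05  0.06  0.02
0.40  0.29  0.28  0.06  0.28  0.08  0.06  0.06  0.06  0.01  0.05  0.06  0.02
0.45  0.32  0.32  0.32  0.32  0.01  0.06  0.07  0.07  0.01  0.04  0.06  0.02
0.50  0.35  0.35  0.06  0.35  0.07  0.06  0.10  0.07  0.01  0.01  0.06  0.05
0.55  0.37  0.37  0.06  0.37  0.07  0.06  0.10  0.07  0.01  0.05  0.07  0.07
0.60  0.37  0.38  0.39  0.39  0.06  0.07  0.07  0.07  0.01  0.05  0.07  0.07
0.65  0.41  0.41  0.40  0.41  0.06  0.06  0.06  0.06  0.01  0.07  0.07  0.02
0.70  0.52  0.53  0.55  0.55  0.56  0.43  0.43  0.43  0.43  0.43  0.43  0.55
0.75  0.47  0.53  0.55  0.49  0.56  0.44  0.44  0.44  0.44  0.44  0.44  0.55
0.80  0.07  0.44  0.55  0.47  0.55  0.55  0.44  0.44  0.44  0.44  0.44  0.55
0.85  0.07  0.07  0.55  0.46  0.55  0.55  0.44  0.44  0.44  0.44  0.44  0.55
0.90  0.10  0.11  0.55  0.45  0.55  0.44  0.44  0.44  0.44  0.01  0.10  0.55
```

View pics/c0.png

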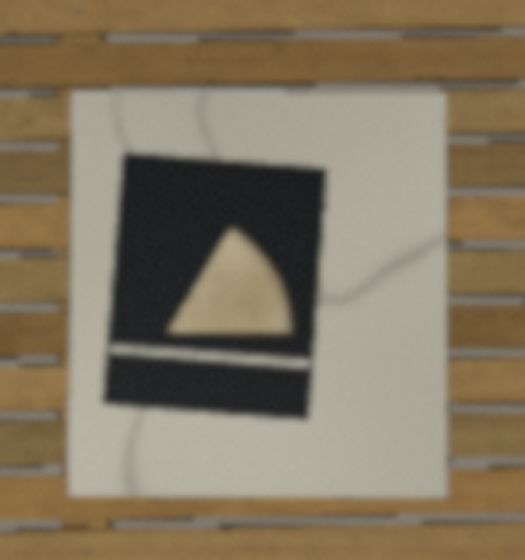

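The riser is turned about -1° with its front edge at x≈0.406. The board centre is at (0.539, -0.043), yaw about -5°, so it has to travel about 88 mm in -x and turn about +4°. I'll push on the back edge with the open fingers at two points, which squares the board.

Run:
```python
from h import *
s=r.observe();print(s["tool_rot"],s["time_s"],s["opening"])
b=r.camera("side");a=r.camera("top")
for n,p in (("s",b),("t",a)):
  P=pts(p).reshape(-1,3);P=P[~np.isnan(P[:,0])]
  for y in (-.3,-.2,-.1,0,.1):
    m=(abs(P[:,1]-y)<.05)&(P[:,2]>.2)&(P[:,0]>.4)
    q=P[m]
    if m.any(): i=q[:,0].argmin(); print(n,y,"front-most high pt",q[i].round(3),"lowest z",q[q[:,2].argmin()].round(3))
```

```text
[[ 9.68463064e-01  2.49157159e-01 -5.79917330e-05]
 [ 2.49157161e-01 -9.68463065e-01  1.33937399e-05]
 [-5.28257053e-05 -2.74203980e-05 -9.99999998e-01]] 0.7 1.0021899620036796
s -0.3 front-most high pt [ 0.71  -0.332  0.547] lowest z [ 0.74  -0.321  0.403]
s -0.2 front-most high pt [ 0.739 -0.233  0.406] lowest z [ 0.74  -0.166  0.402]
s -0.1 front-most high pt [ 0.739 -0.131  0.404] lowest z [ 0.741 -0.053  0.403]
s 0 front-most high pt [0.739 0.005 0.404] lowest z [ 0.739 -0.022  0.403]
s 0.1 front-most high pt [0.739 0.105 0.405] lowest z [0.74  0.11  0.403]
t -0.3 front-most high pt [ 0.711 -0.337  0.553] lowest z [ 0.742 -0.335  0.402]
t -0.2 front-most high pt [ 0.742 -0.219  0.407] lowest z [ 0.744 -0.225  0.401]
t -0.1 front-most high pt [ 0.741 -0.055  0.406] lowest z [ 0.745 -0.078  0.4  ]
t 0 front-most high pt [ 0.741 -0.042  0.408] lowest z [0.743 0.047 0.402]
t 0.1 front-most high pt [0.742 0.059 0.407] lowest z [0.743 0.138 0.402]
```

```bash
python3 -m jog '[0,0.03,0.03,0,0,0,0.0854, 0,0.035,0.02,0,0,0,0.0854, 0,0.04,0.01,0,0,0,0.0854, 0,0.04,0.01,0,0,0,0.0854, 0,0.04,0.01,0,0,0,0.0854, 0,0.04,0.01,0,0,0,0.0854, 0,0.03,0.01,0,0,0,0.0854, 0.01,0.03,0,0,0,0,0.0854]'
```

```text
time_s: 1.47
eef_pos: [0.1649, -0.3197, 0.3071]
tool_rot: [[0.969, 0.248, 0.001], [0.248, -0.969, -0.003], [0.0, 0.003, -1.0]]
contact_force: [0.9, -0.6, 0.4]
opening: 1.002
finger_force: 0.0
```

```bash
python3 -m jog '[0.01,0.035,0,0,0,-0.045,0.0854, 0.01,0.035,0,0,0,-0.045,0.0854, 0.015,0.035,0,0,0,-0.045,0.0854, 0.02,0.035,0,0,0,-0.045,0.0854, 0.025,0.03,0,0,0,-0.045,0.0854, 0.03,0.03,0,0,0,-0.045,0.0854, 0.03,0.03,0,0,-0.04,0,0.0854, 0.03,0.025,0,0,-0.04,0,0.0854, 0.03,0.015,0,0,-0.04,0,0.0854, 0.03,0,0,0,-0.04,0,0.0854, 0.03,0,0,0,-0.05,0,0.0854, 0.03,0,0,0,-0.05,0,0.0854]'; python3 -c "
from bench import r;print(r.observe()['q'])"
```

```text
time_s: 2.47
eef_pos: [0.4562, -0.0514, 0.3059]
tool_rot: [[0.965, -0.017, 0.26], [-0.017, -1.0, -0.0], [0.26, -0.004, -0.966]]
contact_force: [-0.0, -0.2, -0.4]
opening: 1.0
finger_force: 0.0
[ 57.51744374  -9.86785932 -47.44722276 116.51566571 -11.78998039
  55.72160793 -76.03459883]
```

```bash
python3 -m jog '[0.032,0,-0.01,0,0,0,0.0854, 0.032,0,-0.01,0,0,0,0.0854, 0.032,0,-0.01,0,0,0,0.0854, 0.032,0,-0.01,0,0,0,0.0854, 0.032,0,-0.01,0,0,0,0.0854, 0.032,0,-0.01,0,0,0,0.0854, 0,0,-0.03,0,0,0,0.0854, 0,0,-0.03,0,0,0,0.0854, 0,0,-0.03,0,0,0,0.0854, 0,0,-0.03,0,0,0,0.0854, 0,0,-0.03,0,0,0,0.0854,0,0,0,0,0,0,0.0854]'
python3 - <<'E'
from h import *
p=r.camera("side");t=r.camera("wrist")
cv2.imwrite("pics/s1.png",np.hstack([cv2.resize(p["color"][160:310,220:420],(800,600))[::1]]))
cv2.imwrite("pics/w1.png",t["color"]); print(r.observe()['q'])
E
```

```text
time_s: 3.47
eef_pos: [0.6423, -0.052, 0.0905]
tool_rot: [[0.968, -0.017, 0.25], [-0.018, -1.0, 0.001], [0.25, -0.005, -0.968]]
contact_force: [-1.7, 1.1, -0.8]
opening: 1.002
finger_force: 0.0
[  34.98870702   32.39289731  -42.55991204  106.23494008   35.59127792
   38.41025853 -117.31016689]
```

View pics/s1.png

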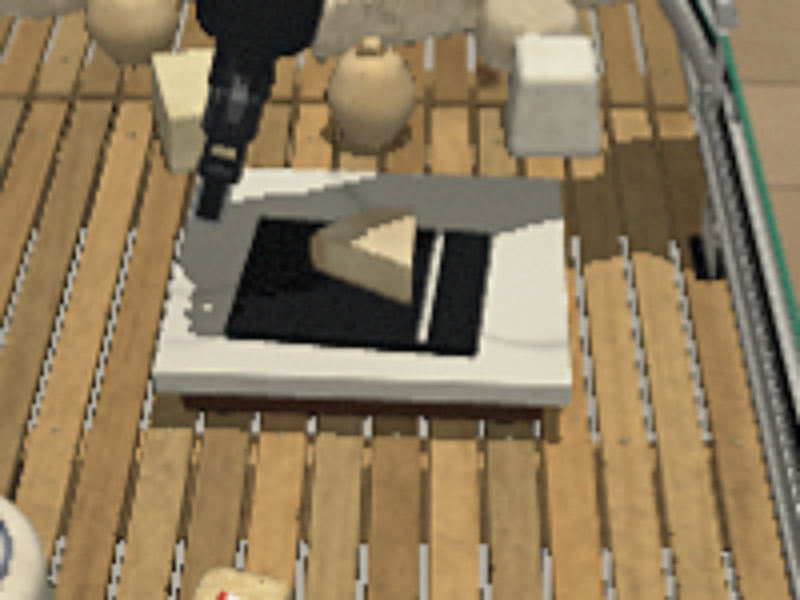

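View pics/w1.png

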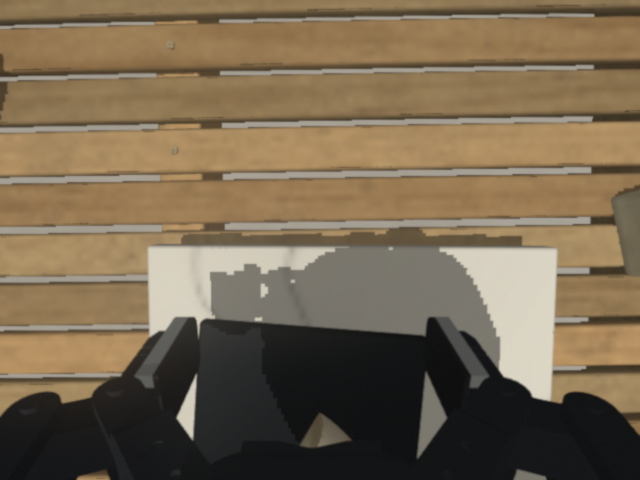

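The side view shows the finger above the marble behind the board's back edge, clear of the slice. In the wrist view the fingers (columns ~160–200 and 430–470) are centred on the board (200–425). I'll move back slightly and lower until contact.

```bash
python3 -m jog '[0.006,0,0,0,0,0,0.0854, 0,0,-0.015,0,0,0,0.0854, 0,0,-0.015,0,0,0,0.0854, 0,0,0,0,0,0,0.0854,0,0,0,0,0,0,0.0854]';  python3 - <<'E'
from h import *
p=r.camera("side");t=r.camera("wrist")
P=pts(p); s=P.reshape(-1,3)
m=(s[:,0]>.59)&(s[:,0]<.70)&(s[:,1]>0)&(s[:,1]<.03)&(s[:,2]>.065)&(s[:,2]<.2)
print(s[m][np.argsort(s[m][:,2])][:8].round(3))
cv2.imwrite("pics/s2.png",cv2.resize(p["color"][180:240,245:325],(800,600),interpolation=cv2.INTER_CUBIC))
E
```

```text
time_s: 3.98
eef_pos: [0.6521, -0.052, 0.0673]
tool_rot: [[0.966, -0.018, 0.258], [-0.018, -1.0, -0.0], [0.258, -0.004, -0.966]]
contact_force: [0.6, -0.2, 0.9]
opening: 0.999
finger_force: 0.0
[[0.638 0.001 0.106]
 [0.64  0.002 0.109]
 [0.63  0.002 0.11 ]
 [0.65  0.001 0.112]
 [0.635 0.005 0.112]
 [0.645 0.002 0.113]
 [0.637 0.007 0.113]
 [0.648 0.001 0.115]]
```

View pics/s2.png

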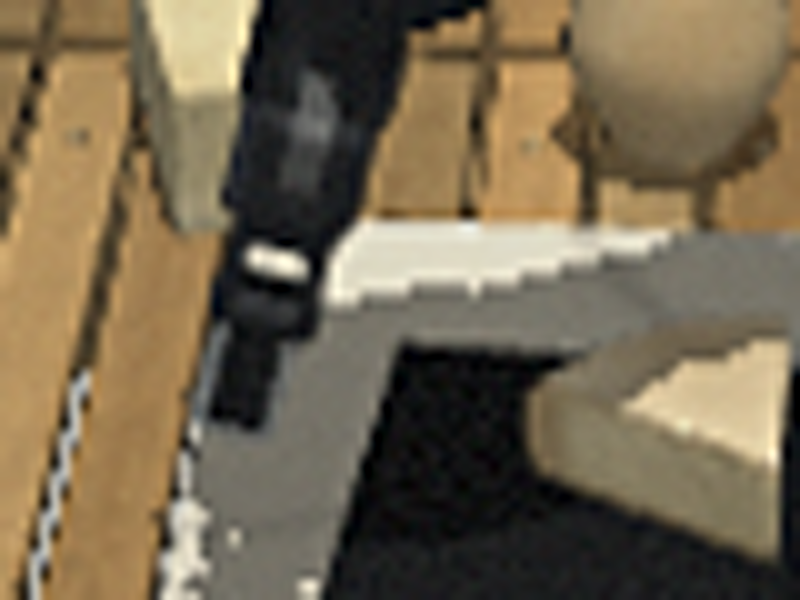

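The finger is over the marble behind the board, with its tip around pixel (240,420) of the crop. I lower it in small steps.

```bash
python3 -m jog '[-0.004,0,-0.008,0,0,0,0.0854, 0,0,-0.007,0,0,0,0.0854, 0,0,0,0,0,0,0.0854,0,0,0,0,0,0,0.0854]'; python3 -m jog '[0,0,-0.004,0,0,0,0.0854,0,0,0,0,0,0,0.0854]';python3 -m jog '[0,0,-0.003,0,0,0,0.0854,0,0,0,0,0,0,0.0854]'
```

```text
time_s: 4.42
eef_pos: [0.6469, -0.0519, 0.0504]
tool_rot: [[0.967, -0.017, 0.256], [-0.018, -1.0, -0.0], [0.256, -0.005, -0.967]]
contact_force: [0.5, -0.4, 0.8]
opening: 0.998
finger_force: 0.0
time_s: 4.58
eef_pos: [0.6471, -0.052, 0.0463]
tool_rot: [[0.966, -0.018, 0.256], [-0.018, -1.0, -0.0], [0.256, -0.005, -0.967]]
contact_force: [-0.2, -0.1, -0.2]
opening: 1.0
finger_force: 0.0
time_s: 4.75
eef_pos: [0.647, -0.0519, 0.0433]
tool_rot: [[0.966, -0.017, 0.256], [-0.018, -1.0, 0.0], [0.256, -0.005, -0.967]]
contact_force: [-0.1, 0.0, -0.3]
opening: 1.0
finger_force: 0.0
```

```bash
python3 -m jog '[0,0,-0.002,0,0,0,0.0854,0,0,0,0,0,0,0.0854]' | sed -n '2p;4p'; python3 -m jog '[0,0,-0.0015,0,0,0,0.0854,0,0,0,0,0,0,0.0854]' | sed -n '2p;4p'
```

```text
eef_pos: [0.6471, -0.052, 0.0415]
contact_force: [-0.3, -0.1, -0.5]
eef_pos: [0.6471, -0.052, 0.0401]
contact_force: [0.1, 0.9, -0.0]
```

```bash
python3 -m jog '[0,0,-0.0015,0,0,0,0.0854,0,0,0,0,0,0,0.0854]' | sed -n '2p;4p'; python3 -m jog '[0,0,-0.0015,0,0,0,0.0854,0,0,0,0,0,0,0.0854]' | sed -n '2p;4p'
```

```text
eef_pos: [0.6471, -0.0519, 0.0386]
contact_force: [0.6, -0.3, -0.4]
eef_pos: [0.6471, -0.052, 0.0371]
contact_force: [-0.7, 0.2, 0.0]
```

```bash
python3 -m jog '[0,0,-0.0015,0,0,0,0.0854,0,0,0,0,0,0,0.0854]' | sed -n '2p;4p'; python3 -m jog '[0,0,-0.0015,0,0,0,0.0854,0,0,0,0,0,0,0.0854]' | sed -n '2p;4p'
python3 - <<'E'
from h import *
p=r.camera("side")
cv2.imwrite("pics/s3.png",cv2.resize(p["color"][180:240,245:325],(800,600),interpolation=cv2.INTER_CUBIC))
E
```

```text
eef_pos: [0.6471, -0.052, 0.0356]
contact_force: [-1.2, 0.7, 0.4]
eef_pos: [0.6471, -0.052, 0.0341]
contact_force: [-0.1, -0.3, -0.4]
```

View pics/s3.png

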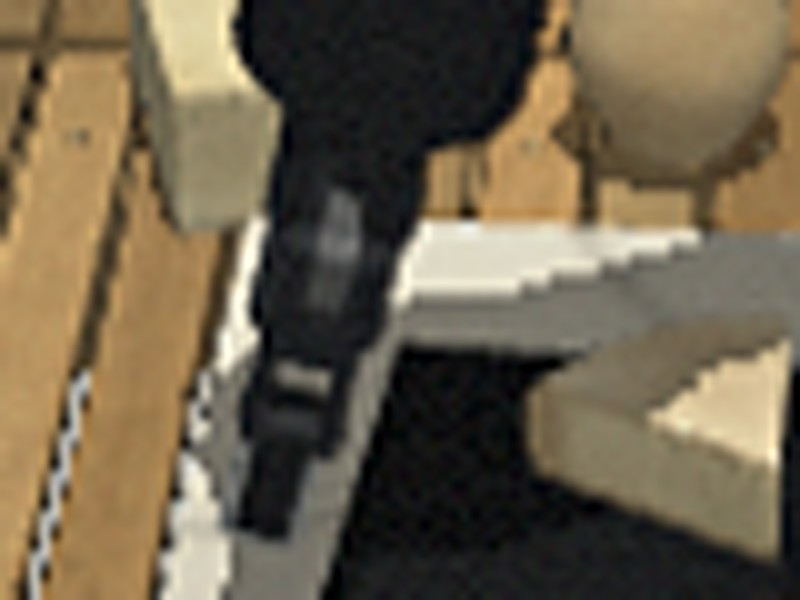

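The tip at crop (265,535) now looks close to the marble. I'll compare that pixel with where the tip should be, then take one more small step.

```bash
python3 - <<'E'
from h import *
p=r.camera("side")
for z in (.05,.055,.06,.065): print(z,onz(p,[271.5],[233],z).round(4), onz(p,[269,274],[232.7,233.6],z).round(4).tolist())
E
python3 -m jog '[0,0,-0.002,0,0,0,0.0854,0,0,0,0,0,0,0.0854]' | sed -n '2p;4p'
```

```text
0.05 [[ 0.6378 -0.0347  0.05  ]] [[0.6445, -0.0358, 0.05], [0.631, -0.0322, 0.05]]
0.055 [[ 0.6369 -0.0277  0.055 ]] [[0.6435, -0.0289, 0.055], [0.6302, -0.0253, 0.055]]
0.06 [[ 0.636  -0.0208  0.06  ]] [[0.6426, -0.0219, 0.06], [0.6293, -0.0183, 0.06]]
0.065 [[ 0.6351 -0.0138  0.065 ]] [[0.6416, -0.0149, 0.065], [0.6285, -0.0114, 0.065]]
eef_pos: [0.6471, -0.052, 0.032]
contact_force: [-0.4, -0.9, -0.9]
```

Run:
```python
from h import *
p=r.camera("side"); P=pts(p)
g=p["color"].max(2)
for v in range(222,240):
  print(v,[(u,g[v,u],*P[v,u].round(3)[1:]) for u in range(268,278,3)])
```

```text
222 [(268, np.uint8(91), np.float64(-0.086), np.float64(0.049)), (271, np.uint8(48), np.float64(0.022), np.float64(0.124)), (274, np.uint8(49), np.float64(0.022), np.float64(0.124)), (277, np.uint8(32), np.float64(0.021), np.float64(0.123))]
223 [(268, np.uint8(113), np.float64(-0.084), np.float64(0.047)), (271, np.uint8(40), np.float64(0.024), np.float64(0.122)), (274, np.uint8(53), np.float64(0.022), np.float64(0.121)), (277, np.uint8(37), np.float64(0.021), np.float64(0.12))]
224 [(268, np.uint8(117), np.float64(-0.074), np.float64(0.051)), (271, np.uint8(23), np.float64(0.023), np.float64(0.119)), (274, np.uint8(36), np.float64(0.025), np.float64(0.12)), (277, np.uint8(26), np.float64(0.026), np.float64(0.121))]
225 [(268, np.uint8(118), np.float64(-0.069), np.float64(0.051)), (271, np.uint8(25), np.float64(0.005), np.float64(0.103)), (274, np.uint8(26), np.float64(0.021), np.float64(0.114)), (277, np.uint8(21), np.float64(0.024), np.float64(0.117))]
226 [(268, np.uint8(119), np.float64(-0.002), np.float64(0.095)), (271, np.uint8(24), np.float64(0.008), np.float64(0.102)), (274, 
[... 2605 characters left out ...]
02), np.float64(0.048)), (271, np.uint8(117), np.float64(-0.021), np.float64(0.047)), (274, np.uint8(118), np.float64(-0.015), np.float64(0.052)), (277, np.uint8(106), np.float64(-0.016), np.float64(0.051))]
238 [(268, np.uint8(105), np.float64(-0.014), np.float64(0.049)), (271, np.uint8(118), np.float64(-0.011), np.float64(0.051)), (274, np.uint8(118), np.float64(-0.009), np.float64(0.053)), (277, np.uint8(58), np.float64(-0.002), np.float64(0.058))]
239 [(268, np.uint8(109), np.float64(-0.008), np.float64(0.05)), (271, np.uint8(118), np.float64(-0.005), np.float64(0.052)), (274, np.uint8(122), np.float64(-0.011), np.float64(0.048)), (277, np.uint8(8), np.float64(0.005), np.float64(0.061))]
```

Depth puts the open fingertips at z≈0.07 while the TCP reads 0.032. Going lower fully open would bring the gripper body too near the slice. I'll raise the tool, narrow the opening to 40 mm and measure again.

```bash
cat >> h.py <<'E'
def tip(x0=.60,x1=.70):
    p=r.camera("side"); e=r.observe(); s=pts(p)[170:250,255:300].reshape(-1,3)
    m=(s[:,0]>x0)&(s[:,0]<x1)&(s[:,1]>-.075)&(s[:,1]<.03)&(s[:,2]<.2)&(s[:,2]>.064)
    q=s[m]; q=q[np.argsort(q[:,2])]
    print("eef",np.round(e["eef_pos"],4),"open",round(e["opening"],3),"lowest",q[:6].round(3).tolist())
    return p
E
python3 -m jog '[0.004,0,0.02,0,0,0,0.04, 0,0,0.02,0,0,0,0.04, 0,0,0,0,0,0,0.04,0,0,0,0,0,0,0.04,0,0,0,0,0,0,0.04]'; python3 -c "
from h import *
tip()"
python3 -m jog '[0,0,0,0,0,0,0.0, 0,0,0,0,0,0,0.0, 0,0,0,0,0,0,0,0,0,0,0,0,0,0,0,0,0,0,0,0,0]' | sed -n '2p;4,5p'; python3 -c "
from h import *
p=tip()
cv2.imwrite('pics/s4.png',cv2.resize(p['color'][180:240,245:325],(800,600),interpolation=cv2.INTER_CUBIC))"
```

```text
time_s: 6.48
eef_pos: [0.6509, -0.0522, 0.0719]
tool_rot: [[0.966, -0.018, 0.256], [-0.018, -1.0, -0.0], [0.256, -0.004, -0.967]]
contact_force: [-0.4, 0.9, 0.0]
opening: 0.467
finger_force: 0.0
eef [ 0.6507 -0.0521  0.0716] open 0.464 lowest [[0.61, -0.038, 0.064], [0.642, -0.029, 0.095], [0.636, -0.027, 0.096], [0.649, -0.029, 0.098], [0.638, -0.024, 0.098], [0.644, -0.028, 0.099]]
eef_pos: [0.6511, -0.0519, 0.0722]
contact_force: [0.0, 0.3, 0.2]
opening: 0.002
eef [ 0.6512 -0.052   0.0722] open 0.004 lowest [[0.643, -0.046, 0.096], [0.64, -0.043, 0.098], [0.635, -0.043, 0.098], [0.646, -0.046, 0.099], [0.637, -0.041, 0.099], [0.648, -0.044, 0.1]]
```

View pics/s4.png

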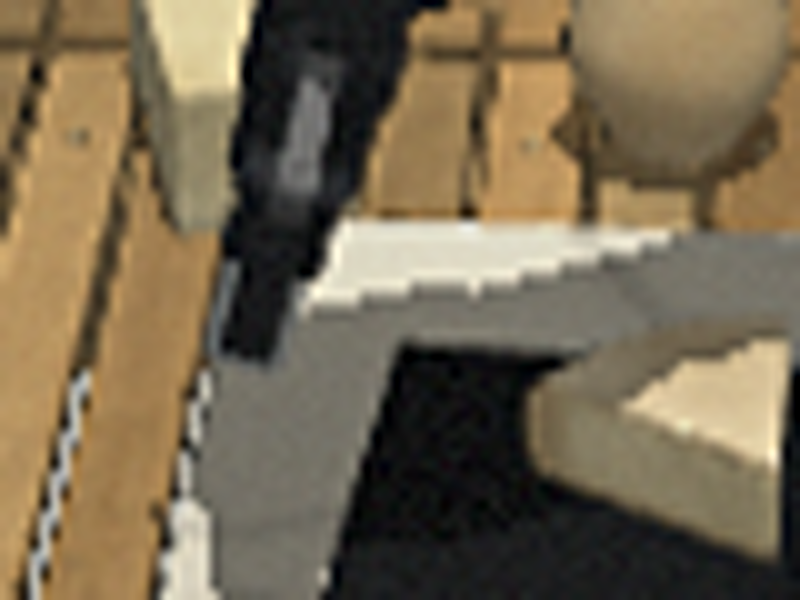

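Even shut, the visible tips sit about 24 mm behind the nominal TCP, so the usable finger is short. I'll stand the tool upright, which keeps the body's front clear of the slice, open to 40 mm, and feel for the marble.

```bash
python3 -m jog '[0,0,0.005,0,0.065,0,0.04, 0,0,0.005,0,0.065,0,0.04, 0,0,0,0,0.065,0,0.04, -0.004,0,0,0,0.065,0,0.04, 0,0,0,0,0,0,0.04,0,0,0,0,0,0,0.04]'
python3 - <<'E'
from h import *
p=tip(); P=pts(p).reshape(-1,3)
m=(P[:,0]>.5)&(P[:,0]<.73)&(P[:,1]>-.12)&(P[:,1]<.04)&(P[:,2]>.09)
q=P[m]
for z in np.arange(.095,.30,.015):
  s=q[abs(q[:,2]-z)<.0075]
  if len(s)>3: print(round(z,3),len(s),"x",np.percentile(s[:,0],[3,97]).round(3),"y",np.percentile(s[:,1],[3,97]).round(3))
E
```

```text
time_s: 7.5
eef_pos: [0.6475, -0.0516, 0.0818]
tool_rot: [[1.0, -0.018, 0.001], [-0.018, -1.0, 0.001], [0.001, -0.001, -1.0]]
contact_force: [-0.5, -0.2, -0.2]
opening: 0.474
finger_force: 0.0
eef [ 0.6471 -0.0517  0.0819] open 0.469 lowest [[0.651, -0.025, 0.109], [0.653, -0.024, 0.11], [0.645, -0.024, 0.11], [0.648, -0.023, 0.111], [0.643, -0.023, 0.111], [0.655, -0.023, 0.111]]
0.095 87 x [0.506 0.556] y [-0.078 -0.025]
0.11 26 x [0.635 0.656] y [-0.079 -0.018]
0.125 50 x [0.637 0.657] y [-0.071 -0.015]
0.14 44 x [0.636 0.657] y [-0.072 -0.013]
0.155 34 x [0.633 0.657] y [-0.078  0.003]
0.17 60 x [0.63  0.659] y [-0.066  0.008]
0.185 83 x [0.629 0.659] y [-0.07   0.012]
0.2 112 x [0.627 0.664] y [-0.059  0.017]
0.215 147 x [0.627 0.663] y [-0.059  0.017]
0.23 61 x [0.628 0.673] y [-0.033 -0.01 ]
0.245 166 x [0.611 0.678] y [-0.038 -0.01 ]
0.26 184 x [0.61  0.679] y [-0.043 -0.01 ]
0.275 223 x [0.61  0.679] y [-0.046 -0.009]
0.29 76 x [0.602 0.681] y [-0.034 -0.002]
```

```bash
python3 -m jog '[0,0,-0.015,0,0,0,0.04, 0,0,-0.015,0,0,0,0.04, 0,0,-0.01,0,0,0,0.04, 0,0,0,0,0,0,0.04]' | sed -n '2p;4p'; for i in 1 2 3; do :; done; python3 -m jog '[0,0,-0.006,0,0,0,0.04, 0,0,0,0,0,0,0.04]' | sed -n '2p;4p'; python3 -m jog '[0,0,-0.004,0,0,0,0.04, 0,0,0,0,0,0,0.04]' | sed -n '2p;4p';  python3 -m jog '[0,0,-0.002,0,0,0,0.04, 0,0,0,0,0,0,0.04]' | sed -n '2p;4p'; python3 -m jog '[0,0,-0.002,0,0,0,0.04, 0,0,0,0,0,0,0.04]' | sed -n '1,2p;4p'
```

```text
eef_pos: [0.6454, -0.0522, 0.0393]
contact_force: [-0.0, -0.6, -0.2]
eef_pos: [0.6469, -0.0519, 0.0355]
contact_force: [0.4, 0.6, 0.2]
eef_pos: [0.6472, -0.052, 0.0321]
contact_force: [-0.4, -0.9, 0.0]
eef_pos: [0.6472, -0.052, 0.0302]
contact_force: [-0.7, -0.0, 0.9]
time_s: 8.55
eef_pos: [0.6472, -0.052, 0.0281]
contact_force: [-0.2, 0.0, 0.4]
```

```bash
python3 -m jog '[0,0,-0.0015,0,0,0,0.04, 0,0,0,0,0,0,0.04]' | sed -n '1,2p;4p';python3 -m jog '[0,0,-0.0015,0,0,0,0.04, 0,0,0,0,0,0,0.04]' | sed -n '1,2p;4p'
```

```text
time_s: 8.72
eef_pos: [0.6471, -0.052, 0.0266]
contact_force: [-0.0, -0.6, -0.5]
time_s: 8.88
eef_pos: [0.6471, -0.052, 0.0251]
contact_force: [-0.0, 0.6, 0.1]
```

Tips are now at marble level, so I push slowly.

```bash
python3 -m jog '[-0.003,0,0.0005,0,0,0,0.04,-0.004,0,0,0,0,0,0.04,-0.004,0,0,0,0,0,0.04,-0.003,0,0,0,0,0,0.04,-0.002,0,0,0,0,0,0.04,-0.002,0,0,0,0,0,0.04,-0.003,0,0,0,0,0,0.04,-0.003,0,0,0,0,0,0.04,-0.004,0,0,0,0,0,0.04,-0.004,0,0,0,0,0,0.04,-0.003,0,0,0,0,0,0.04,-0.002,0,0,0,0,0,0.04,-0.001,0,0,0,0,0,0.04]'
python3 - <<'E'
from h import *
a=r.camera("top");b=r.camera("side")
cv2.imwrite("pics/m1.png",np.hstack([cv2.resize(a["color"][170:310,280:410],(400,430)),cv2.resize(b["color"][170:300,240:370],(400,430))]))
E
```

```text
time_s: 9.97
eef_pos: [0.609, -0.052, 0.0259]
tool_rot: [[1.0, -0.018, -0.0], [-0.018, -1.0, -0.0], [-0.0, 0.0, -1.0]]
contact_force: [2.9, 1.0, -1.2]
opening: 0.469
finger_force: 1.4
```

View pics/m1.png

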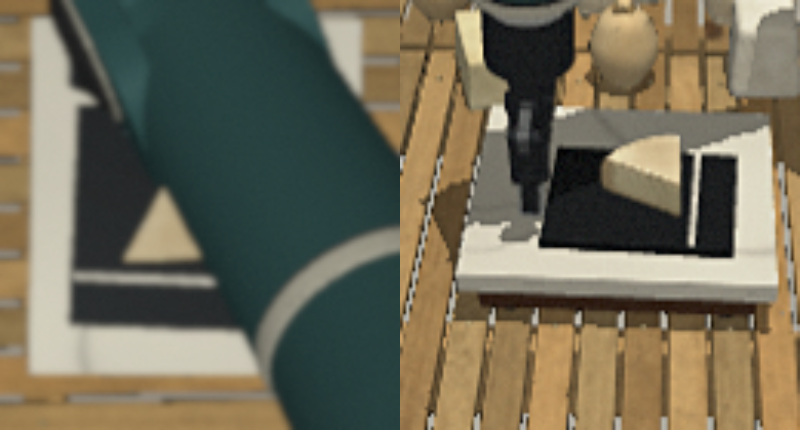

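The board now sits square ahead of the fingers at about 3 N, and the slice is riding along. I continue most of the way and then measure.

```bash
python3 -m jog '[-0.002,0,0,0,0,0,0.04,-0.003,0,0,0,0,0,0.04,-0.004,0,0,0,0,0,0.04,-0.004,0,0,0,0,0,0.04,-0.004,0,0,0,0,0,0.04,-0.004,0,0,0,0,0,0.04,-0.004,0,0,0,0,0,0.04,-0.004,0,0,0,0,0,0.04,-0.004,0,0,0,0,0,0.04,-0.004,0,0,0,0,0,0.04,-0.004,0,0,0,0,0,0.04,-0.004,0,0,0,0,0,0.04,-0.003,0,0,0,0,0,0.04,-0.002,0,0,0,0,0,0.04,-0.001,0,0,0,0,0,0.04]'
python3 - <<'E'
from h import *
b=r.camera("side"); c=cv2.resize(b["color"][180:300,270:390],(600,600),interpolation=cv2.INTER_CUBIC)
cv2.imwrite("pics/m2.png",c)
E
```

```text
time_s: 11.32
eef_pos: [0.5579, -0.052, 0.0258]
tool_rot: [[1.0, -0.018, -0.001], [-0.018, -1.0, -0.0], [-0.001, 0.0, -1.0]]
contact_force: [3.6, 1.0, -0.4]
opening: 0.464
finger_force: 1.5
```

View pics/m2.png

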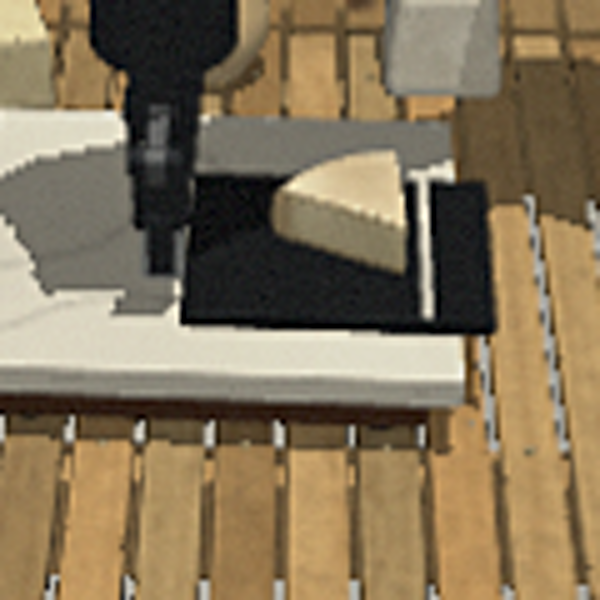

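The slice is in place. In the crop the line runs (423,180)–(430,318) and the riser's front edge runs (453,122)–(464,376), so I compute the remaining gap.

```bash
cat >> h.py <<'E'
def gap(p,line,edge,o=(270,180),s=5):
    f=lambda q,z:onz(p,o[0]+(np.array(q)[:,0]+.5)/s-.5,o[1]+(np.array(q)[:,1]+.5)/s-.5,z)[:,:2]
    L=f(line,.06);E=f(edge,.05); d=E[1]-E[0]; d/=np.linalg.norm(d); n=np.array([d[1],-d[0]]); n*=np.sign(n[0])
    l=L[1]-L[0]
    print("L",L.round(4).tolist(),len_:=np.linalg.norm(l).round(4),"E",E.round(4).tolist(),np.linalg.norm(E[1]-E[0]).round(4))
    print("line x in edge frame",((L-E[0])@n).round(4),"mid",((L.mean(0)-E[0])@n).round(4))
E
python3 - <<'E'
from h import *
p=r.camera("side")
gap(p,[(423,180),(430,318)],[(453,122),(464,376)])
# subpixel line columns
g=p["color"].astype(int).sum(2)
for v in range(218,244,4):
  row=g[v,350:362]; w=np.clip(row-row.min()-60,0,None); print(v,(w*np.arange(350,362)).sum()/w.sum(), end=" | ")
for v in range(205,256,8): print(v,g[v,356:368].tolist())
E
```

```text
L [[0.4197, -0.109], [0.4214, 0.0162]] 0.1252 E [[0.3989, -0.1847], [0.4056, 0.05]] 0.2349
line x in edge frame [0.0186 0.0168] mid 0.0177
218 353.3602362204724 | 222 353.26062052505966 | 226 353.5942760942761 | 230 353.6378896882494 | 234 354.34214743589746 | 238 355.07851596203625 | 242 355.0864297253635 | 205 [366, 359, 338, 322, 241, 208, 201, 206, 235, 232, 232, 235]
213 [583, 572, 595, 667, 551, 181, 194, 202, 225, 231, 225, 235]
221 [5, 86, 78, 82, 95, 89, 94, 87, 87, 93, 73, 120]
229 [159, 64, 70, 91, 91, 70, 83, 97, 87, 82, 81, 123]
237 [268, 40, 81, 70, 81, 98, 65, 79, 90, 82, 84, 47]
245 [24, 18, 22, 38, 33, 26, 40, 58, 43, 36, 41, 39]
253 [645, 644, 639, 634, 640, 671, 670, 201, 171, 302, 570, 483]
```

About 17 mm to go, and the TCP estimate says about 16.4 mm. I'll push 17 mm, back off, lift, and check from both cameras.

```bash
python3 -m jog '[-0.002,0,0,0,0,0,0.04,-0.003,0,0,0,0,0,0.04,-0.003,0,0,0,0,0,0.04,-0.003,0,0,0,0,0,0.04,-0.003,0,0,0,0,0,0.04,-0.002,0,0,0,0,0,0.04,-0.001,0,0,0,0,0,0.04,0,0,0,0,0,0,0.04,0,0,0,0,0,0,0.04]'; python3 -m jog '[0.005,0,0,0,0,0,0.04,0.01,0,0,0,0,0,0.04,0.01,0,0.005,0,0,0,0.04,0.005,0,0.02,0,0,0,0.04,0,0,0.03,0,0,0,0.04,0,0,0.03,0,0,0,0.04,0,0,0.03,0,0,0,0.04,0,0,0.03,0,0,0,0.04,0,0,0.02,0,0,0,0.04]'
python3 - <<'E'
from h import *
b=r.camera("side");a=r.camera("top")
cv2.imwrite("pics/m3.png",cv2.resize(b["color"][180:300,270:390],(600,600),interpolation=cv2.INTER_CUBIC))
E
```

```text
time_s: 12.17
eef_pos: [0.5409, -0.052, 0.0258]
tool_rot: [[1.0, -0.018, -0.001], [-0.018, -1.0, -0.0], [-0.001, 0.0, -1.0]]
contact_force: [-0.7, -0.1, -0.7]
opening: 0.469
finger_force: 0.0
time_s: 12.92
eef_pos: [0.5726, -0.0516, 0.1938]
tool_rot: [[1.0, -0.018, 0.002], [-0.018, -1.0, 0.0], [0.002, -0.0, -1.0]]
contact_force: [1.1, -0.3, 0.2]
opening: 0.467
finger_force: 0.0
```

View pics/m3.png

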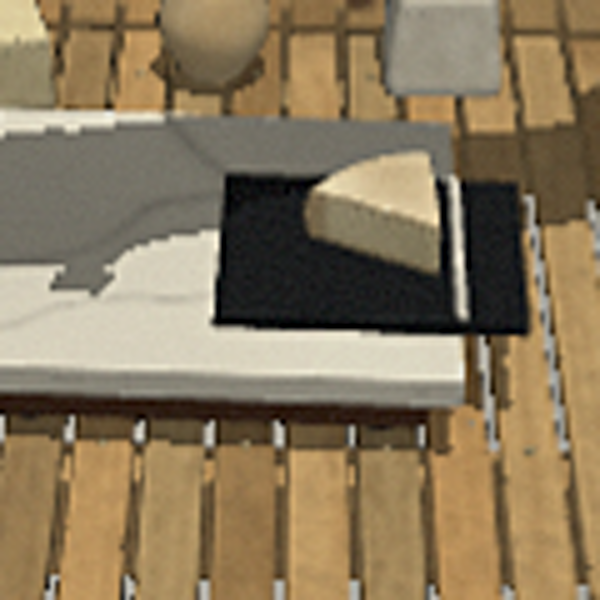

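The board overhangs, the slice is in place, and the line runs (454,178)–(463,320) against the edge (453,122)–(464,376). Next is the numeric check, with the top view as a cross-check.

Run:
```python
from h import *
p=r.camera("side");gap(p,[(454,178),(463,320)],[(453,122),(464,376)])
a=r.camera("top"); P=a["color"].astype(int).sum(2)
for u in (296,300,310,316,322,330): 
  w=onz(a,[u]*50,range(270,320),.05)[:,0].round(3); print(u,P[270:304,u].tolist())
print("x(.05) rows 286-294",onz(a,[310]*9,range(286,295),.05)[:,0].round(4),"x(.06)",onz(a,[310]*9,range(286,295),.06)[:,0].round(4))
```

```text
L [[0.4027, -0.1115], [0.4049, 0.0174]] 0.1289 E [[0.3989, -0.1847], [0.4056, 0.05]] 0.2349
line x in edge frame [0.0018 0.0003] mid 0.001
296 [592, 595, 595, 590, 592, 596, 592, 595, 595, 592, 594, 592, 593, 592, 594, 594, 593, 593, 592, 589, 573, 517, 428, 369, 355, 350, 349, 342, 340, 340, 322, 317, 356, 375]
300 [594, 595, 590, 595, 593, 593, 595, 593, 596, 593, 597, 595, 594, 591, 591, 589, 590, 592, 587, 586, 567, 516, 424, 361, 348, 346, 349, 339, 318, 305, 304, 319, 355, 373]
310 [131, 129, 125, 130, 127, 127, 128, 130, 131, 130, 132, 136, 129, 135, 130, 129, 132, 133, 145, 219, 371, 474, 456, 326, 192, 139, 131, 135, 136, 133, 135, 138, 135, 138]
316 [128, 131, 129, 131, 131, 129, 129, 131, 131, 133, 129, 130, 133, 126, 135, 134, 132, 133, 141, 219, 364, 473, 453, 324, 189, 142, 136, 138, 129, 134, 133, 133, 135, 141]
322 [127, 126, 132, 128, 127, 129, 131, 133, 124, 129, 131, 135, 147, 178, 211, 233, 225, 169, 147, 223, 367, 475, 454, 322, 189, 135, 134, 128, 132, 129, 136, 139, 130, 134]
330 [187, 269, 354, 428, 464, 482, 490, 495, 493, 500, 499, 495, 499, 494, 489, 433, 330, 206, 154, 226, 376, 483, 459, 328, 188, 140, 129, 132, 133, 129, 136, 127, 127, 132]
x(.05) rows 286-294 [0.4191 0.4169 0.4147 0.4125 0.4103 0.4081 0.4059 0.4037 0.4015] x(.06) [0.4191 0.4169 0.4147 0.4125 0.4104 0.4082 0.406  0.4038 0.4017]
```

Both cameras agree: the line is within about 1 mm of the edge and parallel to it, and the arm is clear. Handing in.

```bash
python3 -c "
from bench import r
print(r.hand_in())"
```

```text
the job is handed in; nothing more can be done
None
```

The board is slid out so its white line lies above the riser's front edge, within about 1 mm and parallel to it in both cameras; the slice is still on the board, the arm is clear, and the job is handed in (no verdict was returned).

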